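# Snap a stud clip into its socket with bench-held pliers

## Task

Pick up the long white clip with the steel ball stud, set its stud into the mouth of the socket between the open jaws of the bench pliers, with its foot over the rest pad, and let go of it. Then press the pliers' upper handle down, gently, until the stud clicks fully home, seat it with a firm final squeeze of about 18 N on the handle (more than 25 N would spoil it), and let the handle spring open again; the pliers must do the snapping, not the hand. Leave everything else on the bench where it is.

Things in the scene. Friction and masses are not known exactly. Their poses are not given: they have to be found in the camera images.
- clip: Loose white plastic clip, 45 g: a level bar 14 mm wide (x), 6 mm thick, from the stud (y = 0) along its +y to 101 mm; underside at z = 20 mm. Origin: on the stud's axis at the ball's lowest point, z up. Stud: steel ball 13 mm diameter on a 7 mm neck. Above it a 22 mm disc and an 18 mm button, top at z = 30 mm. It stands level on the bench on ball and foot.
- clip_grip (a point): On the clip at (0, 70, 36) mm: centre of its grip block, 14 mm wide (x), 26 mm long (y), z from 26 to 46 mm, flush with the bar's sides. Pinch it across the clip's x from above; fingertips may reach down to about 14 mm above the clip's foot.
- clip_foot (a point): On the clip at (0, 94, 0) mm: centre of the underside of the foot, a 14 x 14 mm block, 20 mm tall, under the tail.
- pliers: Steel bench pliers on a grey base 270 x 70 x 12 mm; fixed on shims. Origin under the base, straight below the socket's axis, 0 to 8 mm above the bench; z up. Hinge of the upper jaw at x = 80, z = 75 mm, axis along y. Jaws and handles (26 mm wide at most) run to x = -160 mm. The clip goes in with its axes parallel to these, its bar out sideways along +y; beside the jaws (y over 25 mm) nothing is above z = 45 mm.
- socket (a point): Centre of the socket's square mouth (15.5 mm, flared), top of an aluminium housing, 60 mm above the pliers' origin. Two sprung rods inside carry the unsnapped ball: clip origin 6 to 10 mm below the mouth; the tail, let go, tilts down about 7 degrees. Pressed by the jaw, the ball clicks through the rods till the bar lies on the housing: clip level, origin 20 mm below.
- rest_pad (a point): Centre of the top of a 34 x 34 mm aluminium pad, at (0, 94, 40) mm in the pliers' frame: the clip's foot stands on it, unsnapped (bar tilted) and snapped (bar level).
- upper (a joint): Angle of the pliers' upper jaw and handle: 0 shut, 0.65 rad open; a damped spring reopens it in about 1 s. Open, 40 mm is free over the mouth. The jaw's anvil is screw-set, 3.5 mm up or down each time: it meets the unsnapped clip at 0.18 to 0.3 rad, the snapped one at 0.04 to 0.14. Handle force: up to 4 N, 6 to 10 N to click, then it eases; at the end it climbs 5 N per mm: seat with about 18 N, never over 25 N.
- handle (a point): Centre of the flat top of the upper handle, 180 mm from the hinge; moves with it. Grey plastic bar 26 mm wide, 16 mm thick, 122 to 240 mm from the hinge. Shut fingers can press straight down at x = -95 mm in the pliers' frame, the handle sliding under them: surface there about 0.23 m above the pliers' origin when open, 0.125 to 0.145 m at the click, 0.10 to 0.12 m at the end. Lift off to let it open.
- plain_strap: Bystander: a similar white strap, but 71 mm long and with a square block in place of the ball stud; not wanted. Origin under its block.
- spray_bottle: Bystander: bottle 60 mm diameter, 160 mm tall.
- tape_roll: Bystander: ring 90 mm diameter, 24 mm tall.
- screwdriver: Bystander: screwdriver lying down.
- wrench: Bystander: wrench lying down.
- standoff: Bystander: upright aluminium pin 18 mm diameter, 45 mm tall.
- carton: Bystander: carton 110 x 80 x 60 mm.
- hinge_plate: Bystander: flat aluminium plate 80 x 50 x 6 mm with a rolled edge.
Mind the look-alikes: they are no part of the job. What is shaped like the clip but blue, purple or turquoise is not meant.

How it is judged:
By the outcome, as a careful person would: the job done as asked, in the order asked, and still so for the second after the job is handed in, with the robot touching nothing.
It also fails if it takes over 72 s, if anything falls off the work surface, if the arm or the gripper's body presses on something with over 40 N, if the wrist force passes 120 N, or if a joint passes its speed limit or range.

## Robot

A 6-joint arm with a two-finger parallel gripper is mounted at the origin on the work surface. World frame = base frame: x ahead of the robot, y to its left, z up, the work surface at z = 0. Lengths are in m, angles in rad, forces in N, time in s.
With the tool pointing down it reaches from about 0.275 to 0.775 m from the base axis. Payload 14.6 kg.
Tool frame: the origin (TCP) lies at the very end of the fingers, on their centre line; the grasp point (between the pads) lies 19 mm behind it; z points along the fingers, y is the line along which they close (so a half turn about z gives the same grasp; the last joint's range is limited). The gripper opens to 85 mm and grips with 20 to 120 N. Pads are 22 mm wide; open, the fingers measure 114 mm over their backs; the gripper's body (76 mm by 85 mm) begins 54 mm behind the grasp point. The pads swing forward as they close: fully open they stand 13 mm farther back than shut.
Start: joints at [1.029, 0.263, -0.048, 1.259, 0, 1.415], TCP at [0.198, 0.486, 0.231] pointing down, gripper open.
Joint ranges: [-2.65, 2.65], [-0.89, 1.7], [-1.18, 1.37], [-2.13, 2.11], [-1.35, 1.29], [-3.14, 3.14]. Speed limits (rad/s): [1.89, 1.89, 2.57, 2.79, 3.14, 3.14].

## Interface

Orientations are given as a unit quaternion [w, x, y, z].
In Python, from workcell import r, gripper_to, kin, optics, telemetry gives the robot as it stands. Calls block until the motion is done:
- r.move_to(position, orientation): joint-space move of the TCP to a pose.
- r.move_straight(position, ori=None, speed=0.15, threshold=None): straight line of the TCP; ori=None keeps the orientation; speed is the mean speed in m/s. With threshold (N) it stops when the force on the tool has changed by that much, and returns True; else False.
- r.movej(angles): joint-space move.
- gripper_to(opening, force=None): finger opening in m; force is the grip in N (None keeps the last); returns when the fingers have stopped.
- r.dwell(seconds).
- kin.ik(position, orientation): joint angles nearest the present ones, or None.
- optics.snapshot(name): name is "side" or "top" or "wrist"; returns a dict with "frame" (480x640x3 uint8, red, green, blue), "range_z" (480x640 float32, m along the optical axis (not along the pixel's ray), 0 where there is no reading), "fovy" (degrees; the focal length in pixels is half the picture's height over the tangent of half this angle, whatever the lens; pixels are square), "cx", "cy" (the principal point, pixels), "k1" (the pictures are not rectified: a ray, as slopes to the right and down, at radius r is drawn at 1 + k1 r^2 times it, then the intrinsics apply), "R" (3x3) and "t" (3): a world point X has camera coordinates R X + t; the wrist camera has in their place "T_tool_cam" (4x4, takes a point from camera to tool coordinates, whose origin is the TCP and whose axes are the flange's). Camera axes: x right, y down, z forward; pixel columns grow to the right and rows downward; lengths in m; the calibration is good to about 2 mm. A picture is of the moment at which its call begins: read the wrist's pose just before it.
A pose or a line that the arm cannot do raises r.Unreachable and nothing moves.
- r.hand_in(): hands the job in; it is judged then, once.
Readings, each from a call of its own:
- telemetry.get_t(): time.
- telemetry.get_joint_positions(): joint angles.
- telemetry.get_dq(): joint speeds.
- telemetry.get_tau(): joint torques, N m.
- telemetry.get_ee_pos(): TCP position.
- telemetry.get_eef_rot(): TCP orientation.
- telemetry.get_contact_force(): force on the tool from outside, world axes, zero at the start.
- telemetry.get_wrist_torque(): the same for the moment, N m.
- telemetry.get_finger_gap(): finger opening in m.
- telemetry.get_gripper_force(): force on a finger pad.
Only numpy, scipy, OpenCV 4.12 (cv2) and the standard library are available. Lean on these libraries where they do the work, as an engineer would, in place of code of your own. Each camera call takes 0.05 s, during which the arm holds its last target. There are 200 camera calls.

## Working session

There is one attempt and no reset: what is moved stays moved. The work goes in short steps, each a Python script; the robot and the scene stay as the last script left them, time stands still between calls to the robot, and variables do not carry over. Pictures are saved under pics/ and viewed, at most 11 in all, crops included, and the job is handed in when it is done.

```bash
mkdir -p pics; ls; cat > h.py <<'E'
import numpy as np, cv2
from scipy.spatial.transform import Rotation as Ro
from workcell import r, gripper_to, kin, optics, telemetry as T
def snap(n):
    if n=="wrist":
        p=np.array(T.get_ee_pos()); q=np.array(T.get_eef_rot())
    s=optics.snapshot(n)
    if n=="wrist":
        M=np.array(s["T_tool_cam"]); Rt=Ro.from_quat(q[[1,2,3,0]]).as_matrix() if q.size==4 else q
        s["Rc"]=Rt@M[:3,:3]; s["c"]=Rt@M[:3,3]+p
    else:
        s["Rc"]=np.array(s["R"]).T; s["c"]=-s["Rc"]@np.array(s["t"])
    s["f"]=240/np.tan(np.radians(s["fovy"])/2)
    return s
def ray(s,uv):
    uv=np.atleast_2d(np.float64(uv)); K=np.array([[s["f"],0,s["cx"]],[0,s["f"],s["cy"]],[0,0,1]])
    d=(uv-[s["cx"],s["cy"]])/s["f"]; n=d.copy()
    for _ in range(20): n=d/(1+s["k1"]*(n**2).sum(1,keepdims=True))
    return np.c_[n,np.ones(len(n))]
def onplane(s,uv,z):
    d=ray(s,uv)@s["Rc"].T
    return s["c"]+d*((z-s["c"][2])/d[:,2])[:,None]
def cloud(s):
    v,u=np.mgrid[0:480,0:640]
    n=ray(s,np.c_[u.ravel(),v.ravel()])
    P=(n*s["range_z"].reshape(-1,1))@s["Rc"].T+s["c"]
    P[s["range_z"].ravel()<=0]=np.nan
    return P.reshape(480,640,3)
def proj(s,X):
    c=(np.atleast_2d(X)-s["c"])@s["Rc"]; n=c[:,:2]/c[:,2:]
    n=n*(1+s["k1"]*(n**2).sum(1,keepdims=True)); return n*s["f"]+[s["cx"],s["cy"]]
def save(s,name): cv2.imwrite("pics/"+name,s["frame"][...,::-1])
E
python3 - <<'E'
from h import *
import pickle
for n in("top","side","wrist"):
    s=snap(n); save(s,n+"0.png"); pickle.dump(s,open(n+"0.pkl","wb")); print(n,s["c"],s["Rc"][:,2],s["f"],s["k1"],(s["range_z"]>0).mean())
print(T.get_eef_rot(),T.get_t())
E
```

```text
pics
top [ 4.12230000e-01 -4.06230231e-04  1.36698780e+00] [ 0.11644898 -0.01867563 -0.99302108] 505.89208847411487 0.011343106701341131 0.9960123697916666
side [0.20226131 0.78414585 1.00246942] [ 0.27220496 -0.62506074 -0.73157607] 509.5227687722142 0.028150299876645017 0.9958723958333333
wrist [0.12917759 0.51325321 0.3728841 ] [ 0.27287346 -0.11104721 -0.95561948] 421.44226403865673 -0.050229413105911294 0.9959602864583333
[-1.35081590e-04  1.92189283e-01  9.81357799e-01 -3.63239222e-04] 0.15
```

View pics/top0.png

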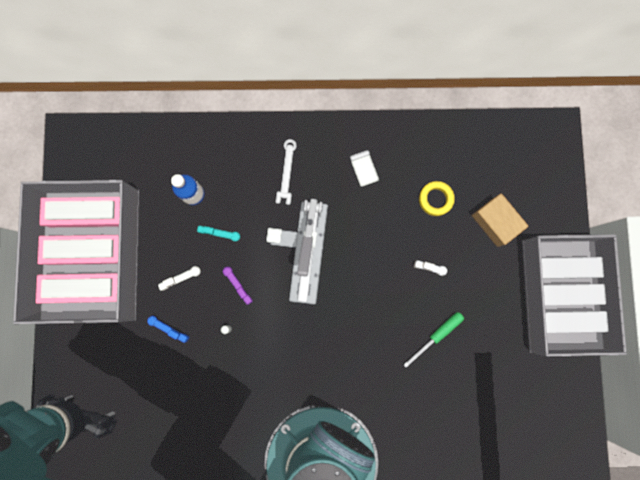

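View pics/side0.png

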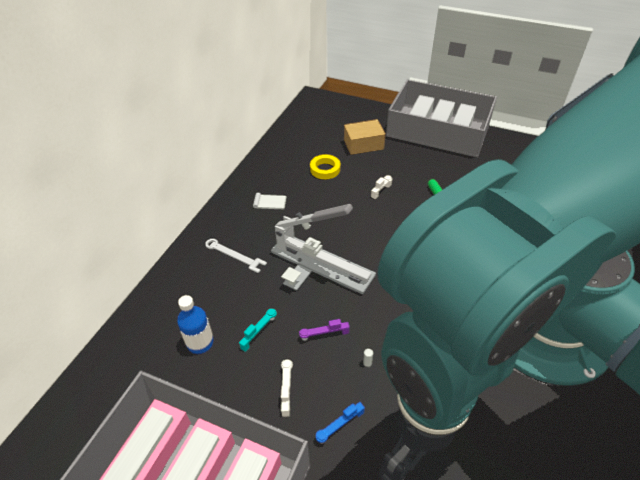

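The top view shows the long white clip with its disc at about (195,271) and its tail at (163,286). The plain strap is at (430,267). The pliers' socket is near (303,238), the rest pad is at (275,236), and the handle points at the robot. The side view agrees with this.

```bash
python3 - <<'E'
from h import *
import pickle
s=pickle.load(open("top0.pkl","rb")); P=cloud(s)
print("disc",onplane(s,[195,271],.03),"tail",onplane(s,[163,286],.026),"pad",onplane(s,[275,236],.044),"hinge",onplane(s,[315,205],.09),"handle end",onplane(s,[303,275],.2))
f=s["frame"].astype(int)
for n,(u0,u1,v0,v1) in dict(clip=(152,206,260,296),pl=(262,330,196,308)).items():
    Q=P[v0:v1,u0:u1]; 
    if n=="clip":
        m=(f[v0:v1,u0:u1].min(2)>110); p=Q[m]; c=np.median(p,0); e=np.linalg.svd(p[:,:2]-p[:,:2].mean(0))[2][0]; t=(p[:,:2]-c[:2])@e
        print(c,e,t.min(),t.max(),np.nanpercentile(p[:,2],[5,50,95]))
for uv in [(275,236),(270,232),(303,225),(303,238),(300,262),(306,250),(315,205),(300,295),(320,250),(294,298)]: print(uv,P[uv[1],uv[0]].round(3),f[uv[1],uv[0]])
s=pickle.load(open("wrist0.pkl","rb")); print(proj(s,[[.35,.3,.03],[.5,.1,.06]]), s["T_tool_cam"])
E
```

```text
disc [[0.49829732 0.32528209 0.03      ]] tail [[0.46065463 0.40925048 0.026     ]] pad [[0.58586465 0.1135522  0.044     ]] hinge [[0.65826886 0.00675938 0.09      ]] handle end [[0.47376102 0.03631046 0.2       ]]Traceback (most recent call last):
  File "<stdin>", line 9, in <module>
    u, s, vh = gufunc(a, signature=signature)
               ~~~~~~^^^^^^^^^^^^^^^^^^^^^^^^
    raise LinAlgError("SVD did not converge")
numpy.linalg.LinAlgError: SVD did not converge
```

```bash
cat >> h.py <<'E'
def down(th):
    "tool pointing down, tool y at world angle th (the clip's x), tool x = clip y"
    y=np.array([np.cos(th),np.sin(th),0]); x=np.array([-y[1],y[0],0])
    q=Ro.from_matrix(np.c_[x,y,[0,0,-1]]).as_quat(); return q[[3,0,1,2]]
E
python3 - <<'E'
from h import *
import pickle
t0=T.get_t()
q=down(np.radians(24)); p=[.475,.37,.16]
print("ik clip",kin.ik(p,q)); print("ik pl",kin.ik([.586,.1,.2],down(np.radians(-8))))
r.move_to(p,q); s=snap("wrist"); save(s,"w1.png"); pickle.dump(s,open("w1.pkl","wb"))
q=down(np.radians(-8))
r.move_to([.585,.12,.22],q); s=snap("wrist"); save(s,"w2.png"); pickle.dump(s,open("w2.pkl","wb"))
print(T.get_t()-t0, s["c"])
E
```

```text
ik clip [5.26498110e-01 4.22710500e-01 8.64478389e-04 1.14895031e+00
 0.00000000e+00 1.67841542e+00]
ik pl [0.03200001 0.39309119 0.06277906 1.2404842  0.         1.74242267]
2.3583000000000003 [0.59571158 0.19434903 0.3618451 ]
```

View pics/w1.png

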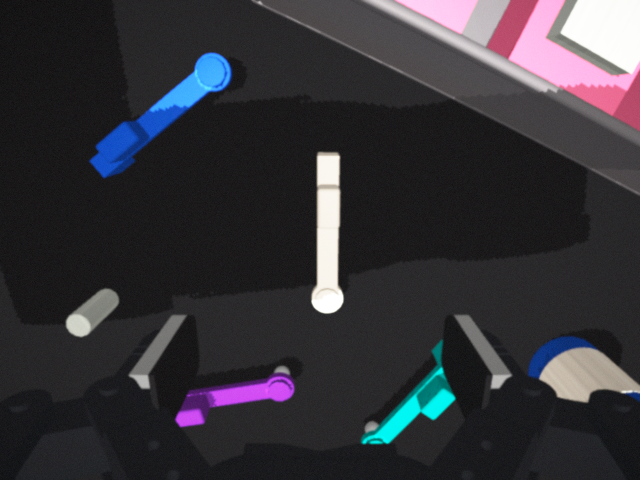

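View pics/w2.png

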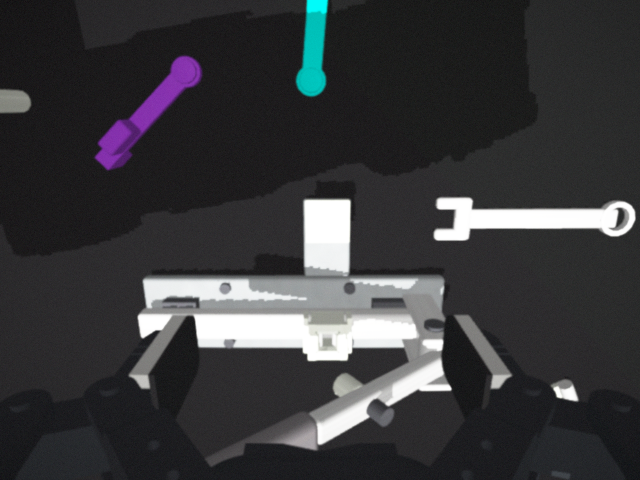

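w1 shows the clip upright: button at (327,298), grip block spanning rows 187–227, tail edge at (328,154). w2 shows the pad top at about (327,220), the socket mouth near (327,342) and the jaw open below it.

```bash
python3 - <<'E'
from h import *
import pickle
s=pickle.load(open("w1.pkl","rb")); P=cloud(s); f=s["frame"]
m=np.zeros((480,640),np.uint8); m[140:320,300:360]=f[140:320,300:360].min(2)>120
for v in (160,170,195,207,220,240,255,270,298):
    u=np.where(m[v])[0]; print(v,u.min(),u.max(),P[v,int(u.mean())].round(4))
def cl(rows,z):
    uv=[[np.where(m[v])[0].mean(),v] for v in rows]; return onplane(s,uv,z)
B=cl(range(235,281),.026); G=cl(range(192,224),.046)
for n,X in(("bar",B),("grip",G)):
    e=np.linalg.svd(X[:,:2]-X[:,:2].mean(0))[2][0]; print(n,X.mean(0),np.degrees(np.arctan2(e[1],e[0])))
vs=np.where(m.any(1))[0]; print("rows",vs.min(),vs.max())
print("edges tail top(.026)",onplane(s,[328,vs.min()],.026)," disc",onplane(s,[327,298],.028))
(c,rd)=cv2.minEnclosingCircle(np.argwhere(m[284:320])[:,::-1].astype(np.float32)); print(c,rd,onplane(s,[c[0],c[1]+284],.027))
s=pickle.load(open("w2.pkl","rb")); P=cloud(s); f=s["frame"]
print("PL"); 
for v in (205,220,235,246,260,270,290,305,318,325,332,340,348,356): print(v,P[v,[312,327,342],:].round(3).tolist(),f[v,327])
cr=cv2.resize(f[180:420,130:450],(800,600),interpolation=cv2.INTER_CUBIC); cv2.imwrite("pics/w2c.png",cr[...,::-1])
E
```

```text
160 317 339 [0.4617 0.413  0.0245]
170 317 339 [0.4643 0.4073 0.026 ]
195 317 339 [0.4692 0.3954 0.0456]
207 317 339 [0.4725 0.3883 0.0445]
220 317 339 [0.4759 0.3808 0.045 ]
240 317 337 [0.4836 0.3632 0.0251]
255 317 337 [0.4881 0.3532 0.0246]
270 317 337 [0.4926 0.3432 0.0253]
298 312 343 [0.5007 0.3253 0.0293]
bar [0.48875124 0.35184193 0.026     ] -65.85966879672918
grip [0.47246564 0.38831956 0.046     ] -65.55860034315525
rows 153 313
edges tail top(.026) [[0.45975591 0.4172465  0.026     ]]  disc [[0.50097418 0.32476283 0.028     ]]
(326.8636474609375, 13.136363983154297) 16.592575073242188 [[0.50081325 0.3249238  0.027     ]]
PL
205 [[0.58, 0.128, 0.045], [0.592, 0.126, 0.045], [0.603, 0.125, 0.045]] [255 255 255]
220 [[0.579, 0.116, 0.045], [0.59, 0.115, 0.046], [0.602, 0.113, 0.046]] [255 255 255]
235 [[0.577, 0.104, 0.044], [0.589, 0.102, 0.045], [0.6, 0.101, 0.046]] [255 255 255]
246 [[0.574, 0.084, 0.011], [0.587, 0.082, 0.011], [0.6, 0.081, 0.013]] [242 244 244]
260 [[0.572, 0.072, 0.011], [0.585, 0.07, 0.01], [0.598, 0.068, 0.011]] [240 242 242]
270 [[0.57, 0.062, 0.01], [0.584, 0.061, 0.012], [0.597, 0.059, 0.011]] [151 156 155]
290 [[0.568, 0.045, 0.016], [0.581, 0.044, 0.017], [0.595, 0.042, 0.018]] [157 159 162]
305 [[0.566, 0.032, 0.019], [0.579, 0.029, 0.016], [0.593, 0.027, 0.016]] [154 156 158]
318 [[0.567, 0.036, 0.052], [0.58, 0.035, 0.053], [0.592, 0.034, 0.054]] [151 151 146]
325 [[0.568, 0.037, 0.065], [0.579, 0.035, 0.065], [0.591, 0.034, 0.066]] [210 212 201]
332 [[0.567, 0.031, 0.066], [0.579, 0.03, 0.066], [0.59, 0.028, 0.065]] [235 235 230]
340 [[0.566, 0.024, 0.066], [0.576, 0.01, 0.044], [0.59, 0.021, 0.065]] [150 151 142]
348 [[0.565, 0.016, 0.064], [0.577, 0.013, 0.063], [0.589, 0.012, 0.064]] [189 192 182]
356 [[0.564, 0.008, 0.064], [0.576, 0.007, 0.064], [0.588, 0.006, 0.065]] [255 255 255]
```

View pics/w2c.png

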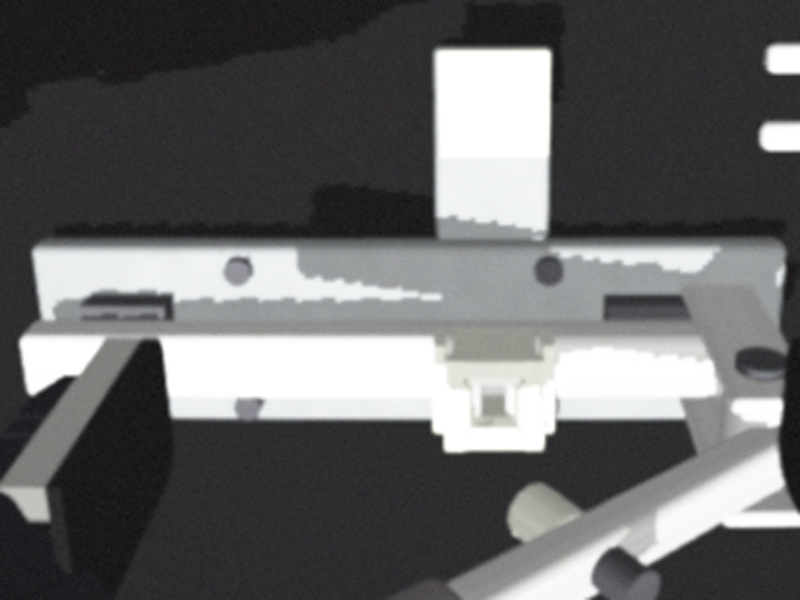

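The crop shows the mouth's dark square centred at crop (494,400), which is w2 pixel (327.6,340). The pad top spans crop (435–551, 48–157). The jaw does not cover the mouth.

```bash
python3 - <<'E'
from h import *
import pickle
s=pickle.load(open("w2.pkl","rb")); P=cloud(s); g=s["frame"].mean(2)
z0=.005
cc=lambda a:np.array([130,180])-.3+np.array(a)*.4
S=onplane(s,cc([494,400]),z0+.06)[0]
for a in([466,400],[521,400],[494,376],[494,425]): print(a,onplane(s,cc(a),z0+.06)[0])
pad=onplane(s,[cc(a) for a in([435,48],[551,48],[550,157],[436,157])],z0+.04); Pd=pad.mean(0)
print("S",S,"pad",Pd,"sizes",np.linalg.norm(np.diff(pad,axis=0),axis=1),"dist",np.linalg.norm((Pd-S)[:2]))
d=Pd-S; print("x dir deg",np.degrees(np.arctan2(d[1],d[0]))-90)
e=pad[1]-pad[0]+pad[2]-pad[3]; print("pad x deg",np.degrees(np.arctan2(e[1],e[0])))
b=onplane(s,[cc([45,244]),cc([775,242])],z0+.012); e=b[1]-b[0]; print("base",np.degrees(np.arctan2(e[1],e[0])),np.linalg.norm(e))
# depth-based: base-edge line / pad centroid / housing centroid
M=lambda z,a,b:(abs(P[...,2]-z)<.006)&(np.arange(640)[None]>a)&(np.arange(640)[None]<b)
m=M(z0+.04,295,360); m[250:]=0; m[:190]=0
print("pad depth",np.nanmedian(P[m][:,2]),cv2.minAreaRect(P[m][:,:2].astype(np.float32)*1000))
m=M(z0+.06,295,360); m[370:]=0; m[:310]=0
print("hous depth",np.nanmedian(P[m][:,2]),cv2.minAreaRect(P[m][:,:2].astype(np.float32)*1000))
E
```

```text
[466, 400] [0.56912589 0.0233684  0.065     ]
[521, 400] [0.58647351 0.02096304 0.065     ]
[494, 376] [0.57908474 0.03066079 0.065     ]
[494, 425] [0.57676253 0.01312468 0.065     ]
S [0.57795713 0.02214698 0.065     ] pad [0.59011834 0.11357174 0.045     ] sizes [0.03542056 0.03484935 0.03589842] dist 0.09223005033645544
x dir deg -7.576930168461544
pad x deg -7.859822976258707
base -7.66388392856457 0.2584639987938914
pad depth 0.0449613183254049 ((589.9409790039062, 113.07476806640625), (34.4173583984375, 33.912513732910156), 81.69631958007812)
hous depth 0.06470235013595294 ((577.2388305664062, 20.2088680267334), (32.78487777709961, 31.36764907836914), 82.20564270019531)
```

```bash
python3 - <<'E'
from h import *
import pickle
t0=T.get_t()
gripper_to(.045)
r.move_straight([.592,.118,.13],down(np.radians(-7.7))); s=snap("wrist"); pickle.dump(s,open("w3.pkl","wb"))
c=proj(s,[.5776,.021,.065])[0]; print(c); x,y=(c-[60,45]).astype(int); print(x,y)
cv2.imwrite("pics/w3.png",cv2.resize(s["frame"][y:y+90,x:x+120],(800,600),interpolation=cv2.INTER_CUBIC)[...,::-1])
r.move_straight([.592,.118,.2])
q=down(np.radians(24.3)); G=np.array([.472,.3887])
r.move_to([*G,.10],q)
s=snap("wrist"); pickle.dump(s,open("w4.pkl","wb")); save(s,"w4.png")
print("exp",proj(s,[[.5008,.3249,.03],[*G,.046]]),T.get_t())
E
```

```text
[315.17779837 414.94972955]
255 369
exp [[318.34038133 368.12525413]
 [317.94819411 265.16635743]] 5.6417
```

View pics/w3.png

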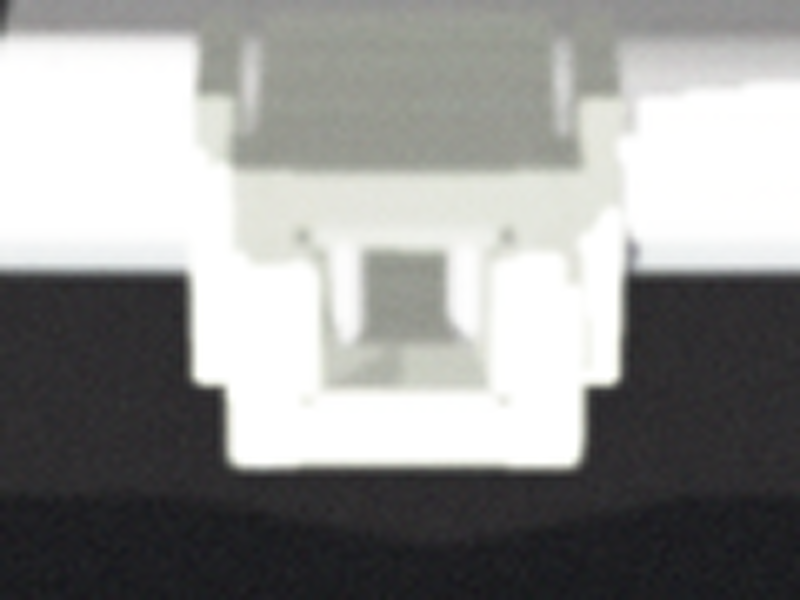

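View pics/w4.png

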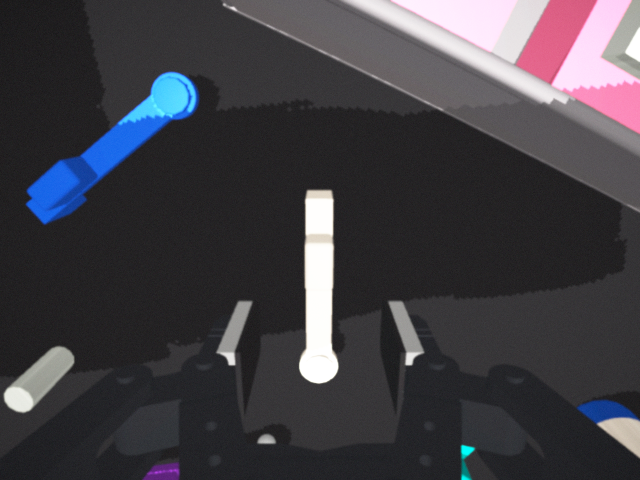

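w3 shows the housing top at crop x 230–582, y 170–466, with four corner dots of the mouth at about (301,237), (508,237), (308,400) and (503,400). w4 shows the clip as predicted: button (319,365), grip block around (319,264), lying between the fingers.

```bash
python3 - <<'E'
from h import *
import pickle
s=pickle.load(open("w3.pkl","rb"))
cc=lambda a:np.array([255,369])-.43+np.array(a)/6.667
th=np.radians(-7.7); X=np.array([np.cos(th),np.sin(th)]); Y=np.array([-X[1],X[0]]); o=np.array([.5776,.021])
for n,L in dict(dots=[(301,237),(508,237),(308,400),(503,400)],mouth=[(320,250),(490,250),(322,388),(492,388)],hous=[(232,170),(582,170),(230,466),(582,466)]).items():
    p=onplane(s,[cc(a) for a in L],.065)[:,:2]; q=np.c_[(p-o)@X,(p-o)@Y]*1000; print(n,p.mean(0),q.mean(0).round(2),q.round(1).tolist())
P=cloud(s); m=(abs(P[...,2]-.045)<.006); m[:, :200]=0; m[:,430:]=0
cnt=max(cv2.findContours(m.astype(np.uint8),0,1)[0],key=cv2.contourArea); mm=np.zeros((480,640),np.uint8); cv2.drawContours(mm,[cnt],-1,1,-1); k=(mm>0)&m
print("pad",np.median(P[k][:,2]),cv2.minAreaRect(P[k][:,:2].astype(np.float32)*1000))
m=(abs(P[...,2]-.065)<.004); m[:390]=0; print("hz",np.nanmedian(P[398:402,300:330,2]),np.nanmedian(P[432:437,295:335,2]))
# grasp
t0=T.get_t(); G=np.array([.472,.3887])
print("button",onplane(pickle.load(open("w4.pkl","rb")),[318.8,364.8],.029))
r.move_straight([*G,.0175],speed=.08,threshold=8)
print(T.get_ee_pos(),T.get_contact_force()); gripper_to(.008,40); print("gap",T.get_finger_gap(),T.get_gripper_force())
r.move_straight([*G,.13],speed=.12)
r.move_to([.56,.2,.16],down(th))
s=snap("wrist"); pickle.dump(s,open("w5.pkl","wb")); save(s,"w5.png"); print(T.get_finger_gap(),T.get_t(),T.get_ee_pos())
E
```

```text
dots [0.57752687 0.01986481] [ 0.08 -1.13] [[-9.1, 7.8], [9.2, 7.8], [-8.7, -10.1], [8.9, -10.1]]
mouth [0.5776132  0.01983193] [ 0.17 -1.16] [[-7.4, 6.4], [7.6, 6.4], [-7.5, -8.7], [7.9, -8.7]]
hous [0.57762848 0.01963114] [ 0.21 -1.35] [[-15.0, 14.9], [15.7, 14.9], [-16.0, -17.6], [16.2, -17.6]]
pad 0.0449434501063397 ((590.0242919921875, 113.27471923828125), (33.95135498046875, 34.02671813964844), 82.29248046875)
hz 0.0649300455493586 0.064941742184115
button [[0.50039214 0.32646106 0.029     ]]
[0.47228247 0.38887491 0.01797254] [ 0.46451018 -0.13601182  0.091392  ]
gap 0.013480536730020204 40.57811208302155
0.013165328028509104 9.1917 [0.55937312 0.20123473 0.15959208]
```

View pics/w5.png

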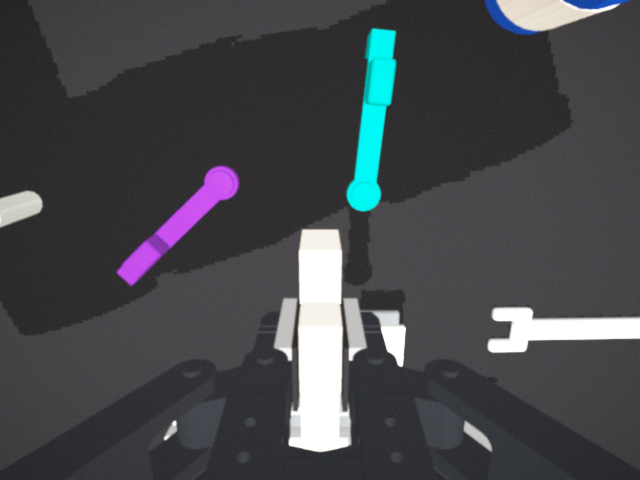

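w5 shows the clip held straight, with the tail's top edge at about row 246, the block's rear edge at about row 305 and the button near (319,440). I'll measure its offset along the pads from these edges.

```bash
python3 - <<'E'
from h import *
import pickle
for n,th,rows,zs,e0 in (("w4",24.3,(185,390),0,None),("w5",-7.7,(225,470),None,None)):
    s=pickle.load(open(n+".pkl","rb")); f=s["frame"].astype(int); pr=f[rows[0]:rows[1],312:328].mean((1,2)); 
    d=np.diff(pr); print(n,[(rows[0]+i+.5,int(d[i])) for i in np.where(abs(d)>5)[0]])
# w4 button via outline
s=pickle.load(open("w4.pkl","rb")); m=(s["frame"].min(2)>110).astype(np.uint8); m[:,:295]=0;m[:,345:]=0;m[:345]=0;m[390:]=0
ys,xs=np.where(m>0); print("button box",xs.min(),xs.max(),ys.max())
w=[(v,m[v].sum()) for v in range(346,386,2)]; print(w)
E
```

```text
w4 [(np.float64(187.5), 6), (np.float64(188.5), 36), (np.float64(189.5), 70), (np.float64(190.5), 52), (np.float64(191.5), 11), (np.float64(197.5), 18), (np.float64(198.5), 15), (np.float64(232.5), -8), (np.float64(233.5), -20), (np.float64(234.5), -9), (np.float64(241.5), 8), (np.float64(242.5), 15), (np.float64(243.5), 8), (np.float64(354.5), -10), (np.float64(356.5), 9), (np.float64(380.5), -8), (np.float64(381.5), -45), (np.float64(382.5), -103), (np.float64(383.5), -39)]
w5 [(np.float64(227.5), 17), (np.float64(228.5), 72), (np.float64(229.5), 67), (np.float64(230.5), 8), (np.float64(249.5), 6), (np.float64(302.5), -7), (np.float64(449.5), -6), (np.float64(450.5), -86), (np.float64(451.5), -96), (np.float64(452.5), -15)]
button box 299 338 383
[(346, np.uint64(26)), (348, np.uint64(26)), (350, np.uint64(29)), (352, np.uint64(31)), (354, np.uint64(34)), (356, np.uint64(36)), (358, np.uint64(37)), (360, np.uint64(38)), (362, np.uint64(39)), (364, np.uint64(40)), (366, np.uint64(40)), (368, np.uint64(40)), (370, np.uint64(39)), (372, np.uint64(37)), (374, np.uint64(35)), (376, np.uint64(32)), (378, np.uint64(28)), (380, np.uint64(22)), (382, np.uint64(14)), (384, np.uint64(0))]
```

```bash
python3 - <<'E'
from h import *
import pickle
def go(n,th,tcp,zc,L):
    s=pickle.load(open(n+".pkl","rb")); th=np.radians(th); X=np.array([np.cos(th),np.sin(th)]); Y=np.array([-X[1],X[0]])
    for v,u,z,y in L:
        p=onplane(s,[u,v],zc+z/1e3)[0,:2]; q=p-np.array(tcp)
        print(n,v,"x",round(q@X*1e3,2),"y clip origin rel TCP",round(q@Y*1e3-y,2))
go("w4",24.3,[.47228,.38887],0,[(189.5,318.5,0,101),(198,318.5,26,101),(233.5,318.5,26,83),(242.5,318.5,46,83),(382.5,318.5,28,-11),(366.5,318.5,28,0)])
go("w5",-7.7,[.55937,.20123],.15959-.01797,[(229,320.5,0,101),(250,320.5,26,101),(302.5,320.5,46,83),(302.5,320.5,26,83),(451,319.5,28,-11)])
E
```

```text
w4 189.5 x -0.06 y clip origin rel TCP -71.38
w4 198 x -0.02 y clip origin rel TCP -71.22
w4 233.5 x -0.06 y clip origin rel TCP -72.45
w4 242.5 x -0.03 y clip origin rel TCP -71.27
w4 382.5 x -0.27 y clip origin rel TCP -70.38
w4 366.5 x -0.24 y clip origin rel TCP -70.27
w5 229 x 1.43 y clip origin rel TCP -71.47
w5 250 x 1.4 y clip origin rel TCP -71.6
w5 302.5 x 1.41 y clip origin rel TCP -63.4
w5 302.5 x 1.45 y clip origin rel TCP -72.86
w5 451 x 1.23 y clip origin rel TCP -42.07
```

```bash
cat >> h.py <<'E'
th=np.radians(-7.7); X=np.array([np.cos(th),np.sin(th),0]); Y=np.array([-X[1],X[0],0]); Sk=np.array([.5776,.0200,.065])
E
python3 - <<'E'
from h import *
import pickle
B=Sk+71.2e-3*Y; B[2]=.067+.018
q=down(th)
r.move_to(B+60e-3*Y+[0,0,.05],q); r.move_straight(B+60e-3*Y,speed=.1); r.dwell(.3)
p=np.array(T.get_ee_pos()); print(p-(B+60e-3*Y),T.get_eef_rot(),q)
s=snap("wrist"); pickle.dump(s,open("w6.pkl","wb")); zc=p[2]-.018
f=s["frame"].astype(int); pr=f[200:320,312:328].mean((1,2)); d=np.diff(pr); print([(200+i+.5,int(d[i])) for i in np.where(abs(d)>5)[0]])
for v,z,y in((229,0,101),(250,26,101)):
    row=f[v+6 if v<240 else v+10].min(1)>110; u=np.where(row[290:355])[0]+290; um=(u.min()+u.max())/2
    Q=onplane(s,[um,v],zc+z/1e3)[0]-p; print(u.min(),u.max(),"x",Q@X*1e3,"y",Q@Y*1e3-y)
print(T.get_finger_gap(),T.get_t(),T.get_contact_force())
E
```

```text
[1.96458848e-04 1.19310443e-05 4.02981817e-04] [1.77709825e-04 7.52993080e-01 6.58028359e-01 2.61412645e-04] [0.         0.75298944 0.6580326  0.        ]
[(np.float64(227.5), 18), (np.float64(228.5), 71), (np.float64(229.5), 74), (np.float64(230.5), 16), (np.float64(248.5), 8), (np.float64(249.5), 16), (np.float64(250.5), 7), (np.float64(301.5), -15), (np.float64(302.5), -14)]
301 338 x 0.9320404051586224 y -71.03349059623764
298 341 x 0.9231368316842533 y -71.16462814981314
0.013300617054767908 10.5583 [ 0.04081824  0.20882709 -1.58190685]
```

```bash
python3 - <<'E'
from h import *
import pickle
B=Sk+71.1e-3*Y-.9e-3*X; B[2]=.067+.018
print(r.move_straight(B+60e-3*Y,speed=.1))
print("in",r.move_straight(B,speed=.06,threshold=5)); r.dwell(.2)
p=np.array(T.get_ee_pos()); print(p-B,T.get_contact_force(),T.get_t())
D=B.copy(); D[2]=.065-.011+.018
print("down",r.move_straight(D,speed=.02,threshold=4)); r.dwell(.2)
print("clip origin below mouth mm",(.065-(T.get_ee_pos()[2]-.018))*1e3,np.array(T.get_ee_pos())-D,T.get_contact_force(),T.get_finger_gap(),T.get_t())
s=snap("side"); save(s,"s1.png"); c=proj(s,Sk)[0]; print(c); x,y=(c-[60,45]).astype(int)
cv2.imwrite("pics/s1.png",cv2.resize(s["frame"][y:y+90,x:x+120],(800,600),interpolation=cv2.INTER_CUBIC)[...,::-1])
E
```

```text
False
in False
[-2.04137800e-05  2.90210134e-04 -3.58979018e-05] [ 0.28548837 -0.74030361 -0.61263655] 12.1583
down True
clip origin below mouth mm 9.013738947842326 [-2.20669008e-04 -8.62511978e-05  1.98626105e-03] [-0.5166704  -1.44431226  3.81045823] 0.013252238930943731 12.9
[310.31125539 242.58316413]
```

View pics/s1.png

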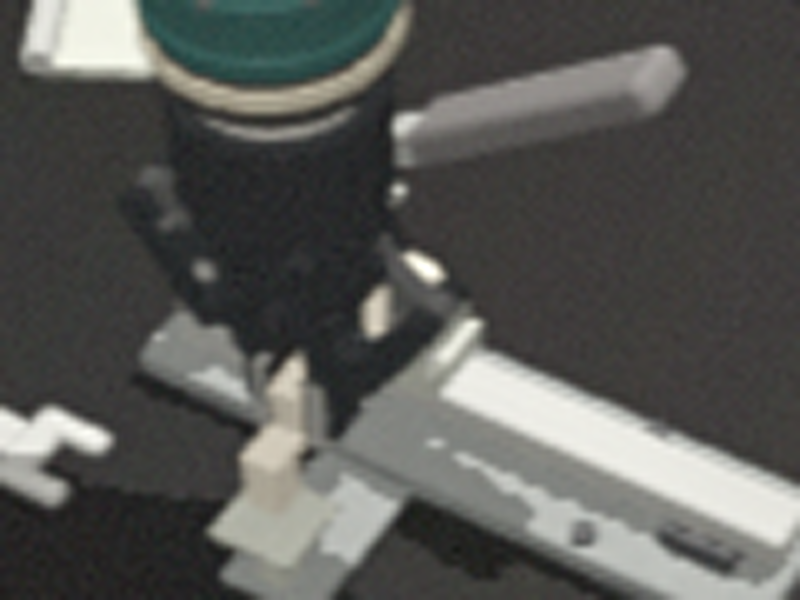

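The stud sits about 9 mm below the mouth, carried by the rods at about 4 N, with the foot over the pad. I'll release it, lift off and check.

```bash
python3 - <<'E'
from h import *
import pickle
gripper_to(.035); r.dwell(.3)
p=np.array(T.get_ee_pos())
r.move_straight(p+[0,0,.06],speed=.1); r.move_straight(p+[0,0,.08]+40e-3*Y,speed=.15); r.dwell(.2)
s=snap("wrist"); pickle.dump(s,open("w7.pkl","wb")); save(s,"w7.png"); print(proj(s,[Sk,Sk+94e-3*Y-[0,0,.02]]),T.get_t(),T.get_contact_force())
P=cloud(s)
for a in (0,30,45,70,98):
    X0=Sk+a*1e-3*Y+[0,0,.015]; u,v=proj(s,X0)[0].round().astype(int); print(a,u,v,P[v,u].round(4),((P[v,u]-Sk)@Y*1e3).round(1)) if 0<=v<480 else 0
E
```

```text
[[320.71222373 406.86806052]
 [320.743417   261.79589565]] 15.0417 [-0.41749221  0.00114698 -0.37203709]
0 321 423 [0.5785 0.0253 0.0865] 5.4
30 321 382 [0.5817 0.0495 0.0797] 29.8
45 321 360 [0.5835 0.0627 0.0766] 43.1
70 321 322 [0.5881 0.097  0.0941] 77.7
98 321 277 [0.5904 0.1137 0.0719] 94.5
```

View pics/w7.png

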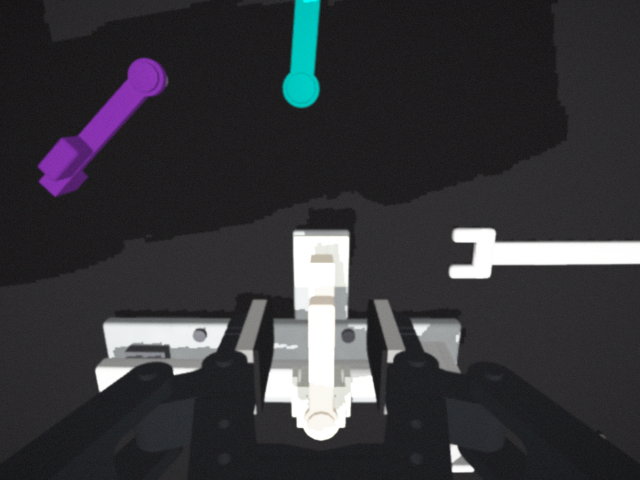

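The clip sits in the mouth with its tail tilted about 8° and its foot (322,265) on the pad. The fingers are clear of it. Next I press the handle with shut fingers.

```bash
python3 - <<'E'
from h import *
q=down(th); H=Sk-95e-3*X; H[2]=0
p=np.array(T.get_ee_pos()); r.move_straight([p[0],p[1],.27],speed=.2)
gripper_to(0.0,20)
h=lambda z:[H[0],H[1],z]
r.move_to(h(.275),q); r.dwell(.3)
b=np.array(T.get_contact_force()); F=lambda:(np.array(T.get_contact_force())-b)
print("base",b,T.get_t())
print("touch",r.move_straight(h(.16),speed=.04,threshold=8),T.get_ee_pos()[2],F().round(2),T.get_t())
z=T.get_ee_pos()[2]; log=[]
while z>.1515:
    z-=.002; r.move_straight(h(z),speed=.03); f=F(); log.append((round(T.get_ee_pos()[2],4),round(f[2],2)))
    if f[2]>12: break
print(log,f.round(2),T.get_t())
E
```

```text
base [ 0.21311115 -0.06921719  0.09975769] 17.1417
touch False 0.16007632378923448 [-1.11  0.52  1.66] 20.1667
[(np.float64(0.158), np.float64(1.82)), (np.float64(0.1559), np.float64(1.65)), (np.float64(0.154), np.float64(1.67)), (np.float64(0.152), np.float64(2.25)), (np.float64(0.15), np.float64(3.92))] [-1.6  -0.16  3.92] 21.4167
```

```bash
python3 - <<'E'
from h import *
H=Sk-95e-3*X; h=lambda z:[H[0],H[1],z]; b=np.array([.213,-.069,.1]); F=lambda:(np.array(T.get_contact_force())-b)
z=.15; log=[]; f=F(); t0=T.get_t()
while z>.098 and f[2]<16.5 and T.get_t()-t0<25:
    fz=f[2]; dz=.001 if z>.128 and fz<12 else (.0007 if fz<8 else max(.0002,min(.0007,(18-fz)/5e3*.6)))
    z-=dz; r.move_straight(h(z),speed=.02); f=F(); log.append(f"{T.get_ee_pos()[2]*1e3:.1f}:{f[2]:.1f}")
print(" ".join(log),f.round(2),z,T.get_t())
E
```

```text
149.1:5.5 148.2:5.5 147.2:6.0 146.3:6.8 145.2:10.4 144.3:8.1 143.3:8.8 142.2:6.8 141.1:4.5 140.1:6.1 139.0:5.0 138.0:3.5 136.9:2.9 135.9:2.3 135.0:2.6 133.9:0.8 132.9:2.3 131.9:2.5 130.9:1.5 129.9:2.2 128.9:1.7 127.9:2.5 127.3:2.4 126.6:1.1 125.9:1.7 125.2:2.3 124.4:2.1 123.8:2.4 123.1:2.1 122.4:2.3 121.6:2.1 121.0:3.2 120.3:4.9 119.8:9.0 119.3:12.4 118.8:16.8 [-7.21  1.17 16.82] 0.11822873417595782 30.4167
```

```bash
python3 - <<'E'
from h import *
H=Sk-95e-3*X; h=lambda z:[H[0],H[1],z]; b=np.array([.213,-.069,.1])
def F():
    a=[]
    for _ in range(6): r.dwell(.05); a.append(np.array(T.get_contact_force())-b)
    return np.mean(a,0)
z=.11823; f=F(); print(f.round(2),T.get_ee_pos()[2])
for _ in range(8):
    if f[2]>17.6: break
    z-=min(.0005,(18.1-f[2])/5e3*.7); r.move_straight(h(z),speed=.02); f=F(); print(round(z,5),f.round(2))
r.move_straight(h(.29),speed=.15); r.dwell(1.2)
# look from beside
r.move_to(Sk+130e-3*Y+[0,0,.10],down(th)); r.dwell(.2)
s=snap("wrist"); save(s,"w8.png"); P=cloud(s)
for a in (0,30,45,70,98):
    X0=Sk+a*1e-3*Y+[0,0,.006]; u,v=proj(s,X0)[0].round().astype(int)
    if 0<=v<480: print(a,u,v,P[v,u].round(4),((P[v,u]-Sk)@Y*1e3).round(1))
print(T.get_t(),T.get_contact_force())
E
```

```text
[-7.8   0.88 17.55] 0.1188516485993775
0.11815 [-7.58  0.68 18.3 ]
0 318 423 [0.5783 0.0239 0.0758] 3.9
30 318 386 [0.5952 0.1452 0.2033] 126.4
45 318 366 [0.5961 0.1517 0.2028] 133.0
70 317 332 [0.5966 0.1579 0.1942] 139.2
98 317 292 [0.5905 0.117  0.0711] 97.9
34.8417 [-0.07849491  0.73585282  0.18524712]
```

View pics/w8.png

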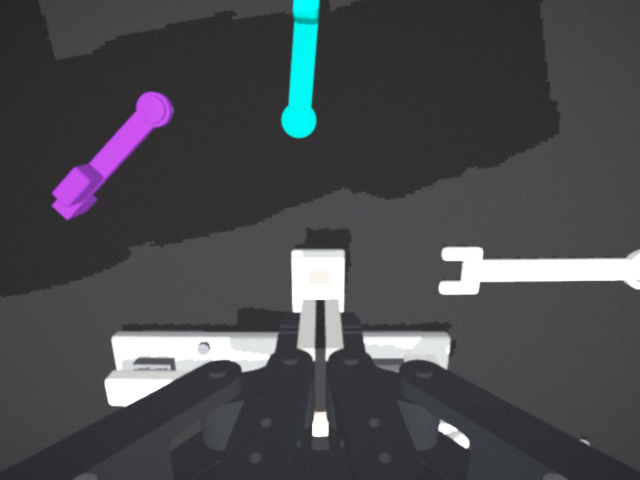

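The button top is at z = 0.076 and the tail at 0.071, so the clip is level and snapped home. The jaw no longer covers the button at (319,424), so it has sprung open. The robot is touching nothing.

```bash
python3 -c "
from h import *
print(r.hand_in())"
```

```text
the job is handed in; nothing more can be done
None
```

The clip is snapped fully home by the pliers and sits level, seated with about 18 N on the handle; the handle was released and the jaw is open again, and the job was handed in at about 35 s.

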